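# Gather the napkin rings on the carrying rod

## Task

Take the carrying rod by its handle, run it through all three napkin rings standing in the drying rack and lift them out together, touching the rings only with the rod. Then lay the rod back level in both notches of its stand, about where it lay before, with the three rings hanging on it between the two posts, and let go; leave the other things on the counter where they are.

Things in the scene. Friction and masses are not known exactly. Their poses are not given: they have to be found in the camera images.
- rod: the carrying rod (sizes in mm): straight round steel shaft, diameter 9, with a dark wooden bar handle; loose, about 90 g, lying level in the stand's notches at the start. Origin on its axis, midway between the notches at the start; x along the axis to the free tip (x = 105), z up. Bare shaft x = -98 to 105; handle block x = -178 to -98, 20 wide (y), 24 tall (z), centred on the axis
- rod_tip (a point): the rod's free tip, on its axis
- rod_handle (a point): the middle of the rod's handle, the place to grip it, on the rod's axis, 138 from the rod's origin
- stand: fixed wooden stand: base 200 x 60 x 12 with two posts at x = -80 and 80 (8 thick; clear space between them x = -76 to 76), each ending in an open V notch (mouth 43 wide, tops 104 above the table). Origin at the centre of the underside, x along the notches' line, z up; a rod in both notches has its axis at y = 0, z = 85. At the start the handle overhangs the -x end
- rack: fixed low steel drying rack, 104 long (x), 50 wide, 52 tall; the three rings stand loosely on edge in it, in a row along x, between ribs at x = -45, -15, 15, 45 (3 thick, tops 52 above the table), and lift straight out. Origin at the centre of the underside; the holes line up along its x axis, centres z = 64 above the table; both ends of the row are open above 52
- ring1: a plain wooden napkin ring, outside diameter 46 mm, hole 34, 22 wide, about 20 g, loose, standing on edge in the rack at about x = -30 of it. Origin at the ring's centre, x along its hole
- ring2: a plain wooden napkin ring, outside diameter 46 mm, hole 34, 22 wide, about 20 g, loose, standing on edge in the rack at about x = 0 of it. Origin at the ring's centre, x along its hole
- ring3: a plain wooden napkin ring, outside diameter 46 mm, hole 34, 22 wide, about 20 g, loose, standing on edge in the rack at about x = 30 of it. Origin at the ring's centre, x along its hole
- teaspoon: a steel teaspoon lying flat, 127 long; a bystander, loose, origin at its underside, near mid-length
- egg_cup: a turned wooden egg cup, 44 across, 55 tall; a bystander, loose, origin at its underside
- espresso_cup: a white espresso cup with a handle, 64 across, 55 tall; a bystander, loose, origin at its underside
- salt: a glass salt shaker, 36 across, 75 tall; a bystander, loose, origin at its underside
- sugar_bowl: a white sugar bowl, 90 across, 50 tall; a bystander, loose, origin at its underside
- milk_jug: a steel milk jug with a handle, 68 across, 75 tall; a bystander, loose, origin at its underside
There are look-alikes about, which are no part of the job. Several things look just like the stand: the one meant starts farthest from the robot's base.

How it is judged:
By the outcome, as a careful person would: the job done as asked, in the order asked, and still so for the second after the job is handed in, with the robot touching nothing.
It also fails if it takes over 62 s, if anything falls off the work surface, if the arm or the gripper's body presses on something with over 40 N, if the wrist force passes 120 N, or if a joint passes its speed limit or range.

## Robot

A 6-joint arm with a two-finger parallel gripper is mounted at the origin on the work surface. World frame = base frame: x ahead of the robot, y to its left, z up, the work surface at z = 0. Lengths are in mm, angles in rad, forces in N, time in s.
With the tool pointing down it reaches from about 400 to 925 mm from the base axis. Payload 12.5 kg.
Tool frame: the origin (TCP) lies midway between the tips of the shut fingers; the grasp point (between the pads) lies 19 mm behind it (env.pinch_z is the distance from the TCP to the grasp point, in mm); z points along the fingers, y is the line along which they close (so a half turn about z gives the same grasp; the last joint's range is limited). The gripper opens to 95 mm and grips with 3 to 60 N. Pads are 20 mm wide; open, the fingers measure 119 mm over their backs; the gripper's body (75 mm by 180 mm) begins 59 mm behind the grasp point.
Start: joints at [-1.222, 0.491, 1.559, -0, 1.092, -0.106], TCP at [274.576, -561.476, 214.661] pointing down, gripper open.
Joint ranges: [-3.1, 3.1], [-0.84, 2.19], [0.05, 2.79], [-1.13, 4.28], [0.06, 2.93], [-2.69, 2.69]. Speed limits (rad/s): [2.22, 2.22, 2.79, 3.14, 3.14, 3.14].

## Interface

Orientations are given as [roll, pitch, yaw] about the fixed x, y, z axes, in that order (R = Rz(yaw) Ry(pitch) Rx(roll)).
In Python, from cell import readout, eyes, job_done, env gives the robot as it stands.
- The arm moves only by the shell command python3 -m jog 'ROWS'. ROWS is a JSON object of lists of equal length, an entry for each row: "dp": the shift along the tool's x, y, z in mm, a list of three; "twist": the turn about the tool's z in degrees; "claw": the closure, from -1 (fully open) to 1 (shut). A call has 1 to 8 rows; each row is the pose to reach, as a shift and turn from the pose commanded when the call began, along the tool's axes at that moment; what a row does not reach only later rows make up. A row lasts 1/12 s, in which the tool goes at most 41.7 mm and 7.16 degrees, less where a joint would pass 70% of its speed; a pose out of reach is approached as far as the arm can. A call with a gripper value outside its range is refused whole. The fingers move at their own pace and stop on an object; the grip force is fixed at half the most. Time passes only in rows, so rows that repeat a pose let the fingers close. It gives the time, the measured TCP pose, the force and the opening at its end, in the units of the state.
- readout.state(): the state, without advancing time (a new reading comes with each control period).
- eyes.read_camera(name): name is "side" or "top" or "wrist"; returns the picture (480x640x3 uint8, red, green, blue); there is no depth.
- eyes.camera_model(name): a dict with "intrinsics" (3x3 intrinsics, pixels), "k1" (the pictures are not rectified: a ray, as slopes to the right and down, at radius r is drawn at 1 + k1 r^2 times it, then the intrinsics apply), "R" (3x3) and "t" (3): a world point X has camera coordinates R X + t. Camera axes: x right, y down, z forward; pixel columns grow to the right and rows downward; lengths in mm; the calibration is good to about 2 mm. A picture is of the moment at which its call begins: read the wrist's pose just before it. camera_model takes no time and is no camera call; for the wrist camera it gives the pose at the moment of the call.
- job_done(): hands the job in, once; it reports no verdict.
The state is a dict: "t": time; "joints": joint angles; "qvel": joint speeds; "tau": joint torques, N m; "eef_pos": TCP position; "tcp_rot": TCP orientation; "ft_force": force on the tool from outside, world axes, zero at the start; "moment": the same for the moment, N m; "opening": opening from 0.0 (shut) to 1.0 (fully open).
Only numpy, scipy, OpenCV 4.12 (cv2) and the standard library are available. Lean on these libraries where they do the work, as an engineer would, in place of code of your own. Each camera call takes 0.05 s, during which the arm holds its last target. There are 200 camera calls.

## Working session

There is one attempt and no reset: what is moved stays moved. The work goes in short steps, Python scripts to look and compute and a shell command to move; the robot and the scene stay as the last step left them, time stands still between calls to the robot, and variables do not carry over. Pictures are saved under pics/ and viewed, on a budget of 10 in all, crops included, one or two more only if the job needs it, and the job is handed in when it is done.

```bash
ls; mkdir -p pics; python3 - <<'E'
from cell import readout, eyes, env
import cv2, json
for n in ("top","side"):
    im=eyes.read_camera(n); cv2.imwrite(f"pics/{n}0.png",im[:,:,::-1])
    m=eyes.camera_model(n); print(n,m)
print(eyes.camera_model("wrist"))
print(readout.state())
E
```

```text
pics
top {'intrinsics': array([[433.74522786,   0.        , 318.06020898],
       [  0.        , 433.74522786, 246.4053774 ],
       [  0.        ,   0.        ,   1.        ]]), 'k1': -0.1090705749349272, 'R': array([[-0.04725396, -0.99885181,  0.00788156],
       [-0.96978912,  0.04398573, -0.23994649],
       [ 0.23932431, -0.01898188, -0.97075412]]), 't': array([   5.28875614,  460.2023853 , 1123.79182964])}
side {'intrinsics': array([[536.56605838,   0.        , 330.11740963],
       [  0.        , 536.56605838, 235.1934879 ],
       [  0.        ,   0.        ,   1.        ]]), 'k1': -0.11752183004949548, 'R': array([[-0.9621537 , -0.27232688, -0.00991643],
       [-0.19429281,  0.71105952, -0.67575488],
       [ 0.19107739, -0.64825336, -0.7370597 ]]), 't': array([ 429.04681453,  159.91344065, 1168.03127947])}
{'intrinsics': array([[354.33527783,   0.        , 324.46661509],
       [  0.        , 354.33527783, 233.88311145],
       [  0.        ,   0.        ,   1.        ]]), 'k1': -0.07119679677648592, 'R': array([[ 0.43971488, -0.89813586, -0.00167412],
       [-0.87238949, -0.42755145,  0.23693107],
       [-0.21351206, -0.10272163, -0.97152502]]), 't': array([-622.86005569,  -27.18141125,  389.09242974])}
{'t': 0.1, 'joints': array([-1.22159578e+00,  4.91509420e-01,  1.55939738e+00, -6.31658256e-06,
        1.09170526e+00, -1.05577657e-01]), 'qvel': array([ 0.00060433, -0.00299582, -0.00256669, -0.00248264,  0.0001493 ,
        0.00093253]), 'tau': array([ 4.41983779e-03, -6.13623762e+01, -2.58607435e+01,  6.94348686e-02,
        4.70018294e-02, -6.19597608e-05]), 'eef_pos': array([ 274.49509988, -561.25014879,  214.11082986]), 'tcp_rot': array([-3.14057833e+00, -1.01855331e-04,  4.54781069e-01]), 'ft_force': array([-0.47859738,  0.28111054,  0.92851256]), 'moment': array([-0.00796329, -0.00736795,  0.03991773]), 'opening': 0.9998030371926693}
```

View pics/top0.png

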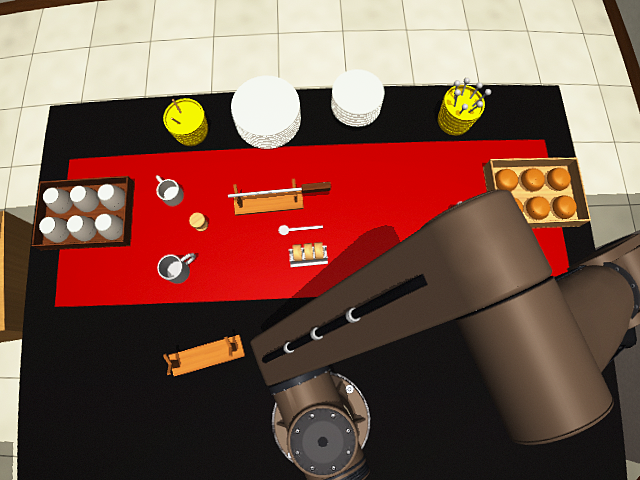

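View pics/side0.png

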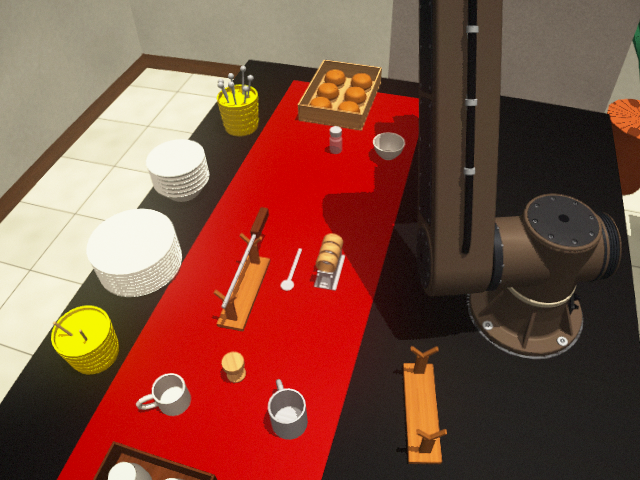

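Top: stand with rod at (268,198), the rod's handle to the right (-y). Its look-alike is an empty stand at (205,355), beside the robot base. The meant stand is the farther one, holding the rod. The rack with rings is at (308,254), the spoon between. Next is an enlarged crop to confirm, plus coarse measurements.

```bash
cat > h.py <<'E'
import numpy as np, cv2
from cell import eyes, readout
def ray(m,uv):
    K=m["intrinsics"]; d=np.array([(uv[0]-K[0,2])/K[0,0],(uv[1]-K[1,2])/K[1,1]])
    p=d.copy()
    for _ in range(20): p=d/(1+m["k1"]*(p@p))
    R,t=m["R"],m["t"]; return -R.T@t, R.T@np.array([p[0],p[1],1])
def onz(m,uv,z):
    c,d=ray(m,uv); return c+d*(z-c[2])/d[2]
def tri(m1,u1,m2,u2):
    c1,d1=ray(m1,u1);c2,d2=ray(m2,u2)
    s=np.linalg.lstsq(np.c_[d1,-d2],c2-c1,rcond=None)[0]
    a,b=c1+s[0]*d1,c2+s[1]*d2; return (a+b)/2,np.linalg.norm(a-b)
def proj(m,X):
    p=m["R"]@np.asarray(X,float)+m["t"]; p=p[:2]/p[2]; p=p*(1+m["k1"]*(p@p))
    return (m["intrinsics"]@np.r_[p,1])[:2]
E
python3 - <<'E'
import cv2,numpy as np
t=cv2.imread("pics/top0.png");s=cv2.imread("pics/side0.png")
a=cv2.resize(t[170:280,220:340],None,fx=4,fy=4,interpolation=cv2.INTER_CUBIC) #480x440
b=cv2.resize(s[200:335,210:290+70],None,fx=2,fy=2,interpolation=cv2.INTER_CUBIC) #300x270
c=np.zeros((440,780,3),np.uint8);c[:,:480]=a;c[:270,480:]=b;cv2.imwrite("pics/crop.png",c)
E
```

```text
(no output)
```

View pics/crop.png

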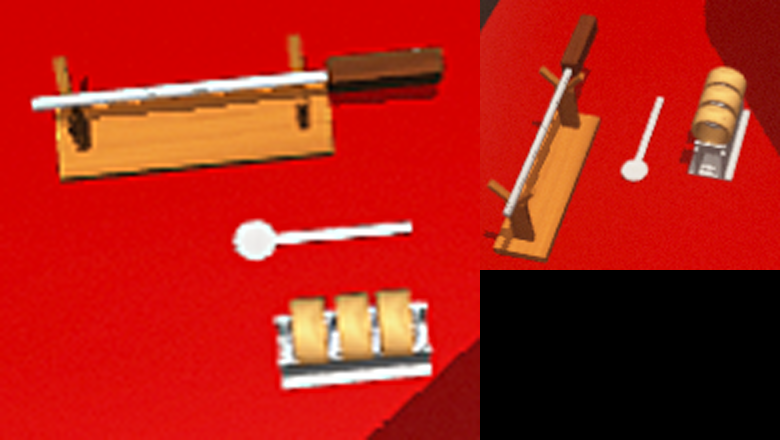

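```bash
python3 - <<'E'
from h import *
m=eyes.camera_model("top");s=eyes.camera_model("side")
C=lambda x,y:(220+(x+.5)/4-.5,170+(y+.5)/4-.5)
D=lambda x,y:(210+(x-480+.5)/2-.5,200+(y+.5)/2-.5)
f=lambda v:np.round(v,1)
tip=onz(m,C(33,104),85);j=onz(m,C(328,77),85);e=onz(m,C(442,66),85)
print("tip",f(tip),"junc",f(j),"end",f(e),"len",np.linalg.norm(tip-j),np.degrees(np.arctan2(*(tip-j)[[1,0]])))
print("tri tip",tri(m,C(33,104),s,D(508,214)),"junc",tri(m,C(328,77),s,D(567,69)))
for p in [(309.5,330.5),(353,326.5),(396,322)]: print("ring",f(onz(m,C(*p),64)))
# rack front rail bottom corners approx z=0; base corners of stand z=12
for p in [(62,180),(333,153)]: print("base",f(onz(m,C(*p),0)))
for p in [(284,388),(431,372)]: print("rack",f(onz(m,C(*p),0)))
for p in [(255,240),(410,228)]: print("spoon",f(onz(m,C(*p),3)))
print(-m["R"].T@m["t"])
R=cv2.imread("pics/top0.png")
hs=cv2.cvtColor(R,cv2.COLOR_BGR2HSV);k=((hs[...,0]>12)&(hs[...,0]<28)&(hs[...,1]>60)&(hs[...,2]>90)).astype(np.uint8)
k[:235]=0;k[275:]=0;k[:,:285]=0;k[:,335:]=0
n,l,st,ct=cv2.connectedComponentsWithStats(k)
for i in range(1,n): print(st[i],ct[i],f(onz(m,ct[i],64)))
E
```

```text
tip [607.3 224.9  85. ] junc [617.4  21.9  85. ] end [622.  -56.7  85. ] len 203.21995027009888 92.83738335796244
tri tip (array([605.66076336, 224.57326041,  85.92376654]), np.float64(2.4902955877425703)) junc (array([618.50470213,  22.00439567,  84.61791301]), np.float64(1.7634104215987112))
ring [444.4  41.5  64. ]
ring [445.8  12.2  64. ]
ring [447.6 -16.9  64. ]
base [580.  219.9   0. ]
base [591.5  21.7   0. ]
rack [418.6  63.    0. ]
rack [425.4 -41.2   0. ]
spoon [527.2  80.2   3. ]
spoon [531.1 -31.5   3. ]
[ 177.59847931    6.37202274 1201.30781244]
[304 243  10  17 137] [308.18248175 251.42335766] [445.3  11.4  64. ]
[314 243  10  16 139] [318.43165468 250.62589928] [446.2 -16.3  64. ]
[292 244  10  17 139] [296.88489209 252.48201439] [443.7  41.9  64. ]
```

```bash
cat >> h.py <<'E'
def go(x,y,z,yaw=None):
    s=readout.state(); from scipy.spatial.transform import Rotation as Ro
    r,p,w=s["tcp_rot"]; Rm=Ro.from_euler("xyz",[r,p,w]).as_matrix()
    d=Rm.T@(np.array([x,y,z])-s["eef_pos"])
    print("dp",np.round(d,1),"twist",0 if yaw is None else round(np.degrees(w)-yaw,2),"tcp",np.round(s["eef_pos"],1),"rpy",np.round(np.degrees([r,p,w]),2),"F",np.round(s["ft_force"],1),"op",round(s["opening"],3),"t",round(s["t"],2))
E
python3 - <<'E'
from h import *
s=eyes.camera_model("side")
print(onz(s,(336,152),0),onz(s,(389,157),0))
go(619,-18,190,92.85)
E
```

```text
[ 545.12106734 -412.63630565    0.        ] [ 393.48210202 -430.61694799    0.        ]
dp [ 548.1 -336.7   24.5] twist -66.79 tcp [ 274.5 -561.3  214.1] rpy [-1.7994e+02 -1.0000e-02  2.6060e+01] F [-0.5  0.3  0.9] op 1.0 t 0.1
```

```bash
python3 -m jog '{"dp":[[30,-18,0],[60,-37,0],[95,-58,0],[130,-80,0],[165,-101,3],[200,-123,5],[235,-144,8],[270,-166,10]],"twist":[-6,-12,-18,-24,-30,-36,-42,-48],"claw":[-1,-1,-1,-1,-1,-1,-1,-1]}'
python3 -c "
from h import *
go(619,-18,190,92.85)"
```

```text
t: 0.77
eef_pos: [444.8, -291.9, 204.3]
tcp_rot: [-3.141, -0.0, 1.297]
ft_force: [0.4, -0.0, 0.4]
opening: 0.999
dp [310.8  93.8  14.3] twist -18.51 tcp [ 444.8 -291.9  204.3] rpy [-179.98   -0.     74.34] F [ 0.4 -0.   0.4] op 0.999 t 0.77
```

```bash
python3 -m jog '{"dp":[[39,12,2],[78,24,4],[117,36,6],[156,47,8],[195,59,10],[234,71,12],[273,83,14],[311,94,14]],"twist":[-5,-10,-15,-18.5,-18.5,-18.5,-18.5,-18.5],"claw":[-1,-1,-1,-1,-1,-1,-1,-1]}'
python3 -m jog '{"dp":[[0,0,0],[0,0,0]],"twist":[0,0],"claw":[-1,-1]}'
python3 - <<'E'
from h import *
go(619,-18,120,92.85)
m=eyes.camera_model("wrist"); im=eyes.read_camera("wrist")
for X in [(619.4,-17.9,97),(617.4,22,85),(612.5,120,85)]: print(proj(m,X))
cv2.imwrite("pics/w1.png",im[:,:,::-1])
import pickle;pickle.dump(m,open("w1.pkl","wb"))
E
```

```text
t: 1.43
eef_pos: [620.6, -18.4, 190.0]
tcp_rot: [-3.141, -0.0, 1.616]
ft_force: [0.7, -0.6, -0.0]
opening: 0.999
t: 1.6
eef_pos: [620.3, -18.7, 189.8]
tcp_rot: [-3.141, -0.0, 1.619]
ft_force: [0.2, -0.5, 0.6]
opening: 1.0
dp [ 0.8 -1.2 69.8] twist -0.11 tcp [620.3 -18.7 189.8] rpy [-179.94   -0.     92.74] F [ 0.2 -0.5  0.6] op 1.0 t 1.6
[324.44248614 237.55233845]
[324.36696123 183.4665708 ]
[324.1367658   47.20813665]
```

View pics/w1.png

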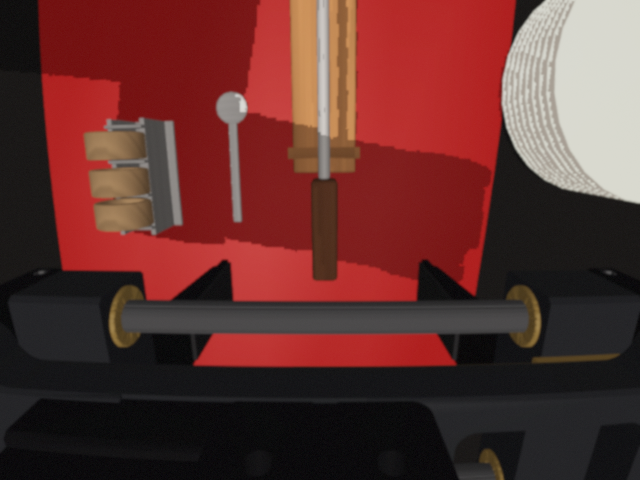

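```bash
python3 - <<'E'
from h import *
t=eyes.camera_model("top");s=eyes.camera_model("side")
print(tri(t,(266,103),s,(134,240)),tri(t,(357,92),s,(177,163)))
w=eyes.camera_model("wrist")
for z in (20,80,120): print(onz(w,(503,90),z),onz(t,(266,147),z))
# refine handle
im=cv2.imread("pics/w1.png").astype(int);b,g,r=im[...,0],im[...,1],im[...,2]
for row in (190,230,270):
  x=np.where((r[row,290:360]<110))[0]+290;print(row,x.min(),x.max())
# ring estimates
for p in [(84,117),(90,150)]: pass
go(619,-18,66,92.85)
E
```

```text
(array([879.55719286, 114.68937488,  92.57065759]), np.float64(12.525340475955721)) (array([ 903.13648097, -151.16066523,   97.27728013]), np.float64(10.62738208422007))
[777.75084688 109.1746501   20.        ] [782.17565706 124.52038115  20.        ]
[749.15369584  98.26152318  80.        ] [751.46847787 118.51948839  80.        ]
[730.08892848  90.98610522 120.        ] [730.99702509 114.51889321 120.        ]
190 311 337
230 311 337
270 313 336
dp [  2.1  -0.5 124. ] twist -0.2 tcp [619.8 -20.  190. ] rpy [-179.93    0.     92.65] F [-0.   0.2 -0. ] op 1.001 t 1.65
```

```bash
python3 -m jog '{"dp":[[3,-0.5,30],[3,-0.5,60],[3,-0.5,85],[3,-0.5,105],[3,-0.5,118],[3,-0.5,124],[3,-0.5,124],[3,-0.5,124]],"twist":[0,0,0,0,0,0,0,0],"claw":[-1,-1,-1,-1,-1,-1,-1,-1]}'
python3 -m jog '{"dp":[[0,0,0],[0,0,0],[0,0,0],[0,0,0],[0,0,0],[0,0,0],[0,0,0],[0,0,0]],"twist":[0,0,0,0,0,0,0,0],"claw":[1,1,1,1,1,1,1,1]}'
python3 -m jog '{"dp":[[0,0,0],[0,0,0],[0,0,0],[0,0,0]],"twist":[0,0,0,0],"claw":[1,1,1,1]}'
```

```text
t: 2.32
eef_pos: [619.4, -18.4, 67.2]
tcp_rot: [3.141, 0.0, 1.614]
ft_force: [-1.1, -0.8, 0.0]
opening: 1.002
t: 2.98
eef_pos: [619.4, -17.5, 66.6]
tcp_rot: [-3.142, 0.0, 1.616]
ft_force: [-0.0, 1.0, -0.7]
opening: 0.495
t: 3.32
eef_pos: [619.4, -17.6, 66.6]
tcp_rot: [3.141, 0.0, 1.615]
ft_force: [3.8, -1.1, -0.9]
opening: 0.217
```

```bash
python3 -m jog '{"dp":[[0,0,0],[0,0,0],[0,0,0],[0,0,-8],[0,0,-20],[0,0,-35],[0,0,-52],[0,0,-70]],"twist":[0,0,0,0,0,0,0,0],"claw":[1,1,1,1,1,1,1,1]}'
python3 -m jog '{"dp":[[0,0,0],[0,0,0]],"twist":[0,0],"claw":[1,1]}'
python3 - <<'E'
from h import *
im=eyes.read_camera("side");cv2.imwrite("pics/s2.png",im[:,:,::-1])
im2=eyes.read_camera("top");cv2.imwrite("pics/t2.png",im2[:,:,::-1])
c=np.zeros((600,480,3),np.uint8)
c[:300,:]=cv2.resize(im[180:330,160:400],None,fx=2,fy=2)
c[300:,:]=cv2.resize(im2[150:300,180:420],None,fx=2,fy=2)
cv2.imwrite("pics/c2.png",c[:,:,::-1])
go(619.4,-17.6,136)
E
```

```text
t: 3.98
eef_pos: [619.3, -17.5, 138.3]
tcp_rot: [3.141, 0.0, 1.615]
ft_force: [-0.4, -0.3, -0.1]
opening: 0.212
t: 4.15
eef_pos: [619.8, -17.6, 138.0]
tcp_rot: [3.139, 0.001, 1.615]
ft_force: [-0.5, -0.4, -1.0]
opening: 0.211
dp [-0.1  0.4  0.2] twist 0 tcp [619.  -17.5 136.2] rpy [-179.97   -0.     92.55] F [ 0.2 -1.2 -0.9] op 0.21 t 4.25
```

View pics/c2.png

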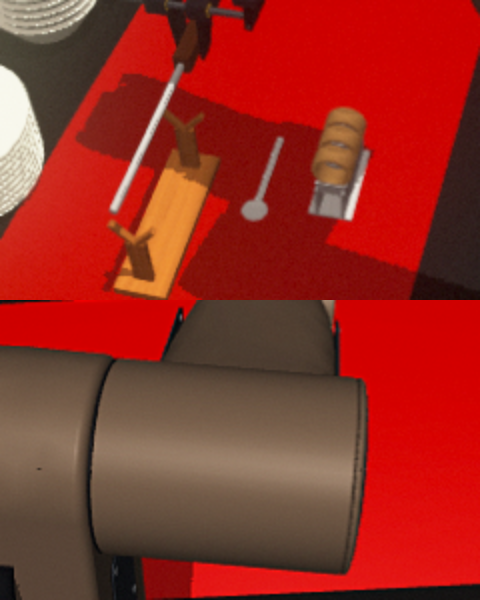

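Side view: the rod is held above the stand, tip at side pixel (217,285) and handle junction at (250.5,213.5). The top view is blocked by the arm. Checking for droop.

```bash
cat >> h.py <<'E'
def onplane(m,uv,P,n):
    c,d=ray(m,uv); return c+d*((np.array(P)-c)@n)/(d@n)
E
python3 - <<'E'
from h import *
s=eyes.camera_model("side"); im=cv2.imread("pics/s2.png")
n=np.array([.9988,.0497,0])
a=onplane(s,(217,285),(619.2,-17.6,0),n);b=onplane(s,(250.5,213.5),(619.2,-17.6,0),n)
print(a,b,np.linalg.norm(a-b))
s0=cv2.imread("pics/side0.png")
a=onplane(s,(223.8,306.8),(619.2,-17.6,0),n);b=onplane(s,(253.3,234.3),(619.2,-17.6,0),n)
print("start",a,b,np.linalg.norm(a-b))
go(447+12,-308,130,92.55)
E
```

```text
[607.22319319 223.09284994 155.09348463] [617.20144253  22.56416905 152.46436886] 200.7939978405103
start [607.357026   220.40326831  78.52676284] [617.0243794   26.12253234  89.69615598] 194.84151875860064
dp [-283.1 -172.8    6.3] twist 0.0 tcp [619.  -17.5 136.2] rpy [-179.97   -0.     92.55] F [ 0.2 -1.2 -0.9] op 0.21 t 4.25
```

```bash
python3 -m jog '{"dp":[[-8,-5,0],[-24,-14,0],[-46,-28,0],[-70,-42,0],[-94,-57,0],[-118,-71,0],[-142,-86,0],[-166,-100,0]],"twist":[0,0,0,0,0,0,0,0],"claw":[1,1,1,1,1,1,1,1]}'
python3 -m jog '{"dp":[[-24,-14,0],[-48,-29,0],[-70,-43,0],[-90,-55,0],[-104,-64,0],[-113,-69,0],[-116,-71,0],[-116,-71,0]],"twist":[0,0,0,0,0,0,0,0],"claw":[1,1,1,1,1,1,1,1]}'
python3 - <<'E'
from h import *
go(461.2,-307,45.6,92.7)
E
```

```text
t: 4.92
eef_pos: [525.3, -189.2, 135.8]
tcp_rot: [-3.14, -0.001, 1.615]
ft_force: [0.2, -0.3, -0.1]
opening: 0.21
t: 5.58
eef_pos: [460.6, -307.3, 136.2]
tcp_rot: [-3.141, -0.0, 1.614]
ft_force: [-0.1, 0.1, -0.8]
opening: 0.202
dp [ 0.2  0.6 90.6] twist -0.2 tcp [ 460.6 -307.3  136.2] rpy [-1.7997e+02 -3.0000e-02  9.2500e+01] F [-0.1  0.1 -0.8] op 0.202 t 5.58
```

```bash
python3 -m jog '{"dp":[[0,0.5,10],[0,0.5,28],[0,0.5,48],[0,0.5,66],[0,0.5,80],[0,0.5,88],[0,0.5,90.5],[0,0.5,90.5]],"twist":[0,0,0,0,0,0,0,0],"claw":[1,1,1,1,1,1,1,1]}'
python3 -m jog '{"dp":[[0,0,0],[0,0,0]],"twist":[0,0],"claw":[1,1]}'
python3 - <<'E'
from h import *
im=eyes.read_camera("side");m=eyes.camera_model("side");w=eyes.read_camera("wrist");mw=eyes.camera_model("wrist")
c=np.zeros((600,800,3),np.uint8)
c[:,:480]=cv2.resize(im[140:290,270:390],None,fx=4,fy=4)
c[:240,480:]=cv2.resize(w,(320,240)); 
tt=eyes.read_camera("top"); c[240:480,480:]=cv2.resize(tt,(320,240))
cv2.imwrite("pics/c3.png",c[:,:,::-1]);cv2.imwrite("pics/w3.png",w[:,:,::-1]);cv2.imwrite("pics/s3.png",im[:,:,::-1]);cv2.imwrite("pics/t3.png",tt[:,:,::-1])
go(461.2,-307,45.6,92.7)
import pickle;pickle.dump(mw,open("w3.pkl","wb"))
E
```

```text
t: 6.25
eef_pos: [461.8, -306.2, 45.5]
tcp_rot: [-3.141, -0.001, 1.616]
ft_force: [-0.4, -0.4, -1.0]
opening: 0.21
t: 6.42
eef_pos: [462.1, -307.0, 46.9]
tcp_rot: [3.141, 0.001, 1.616]
ft_force: [0.3, 1.0, -1.8]
opening: 0.208
dp [ 0.1 -0.7  1.2] twist -0.14 tcp [ 461.9 -307.1   46.8] rpy [1.7995e+02 5.0000e-02 9.2560e+01] F [-0.2  0.6 -1. ] op 0.205 t 6.57
```

View pics/c3.png

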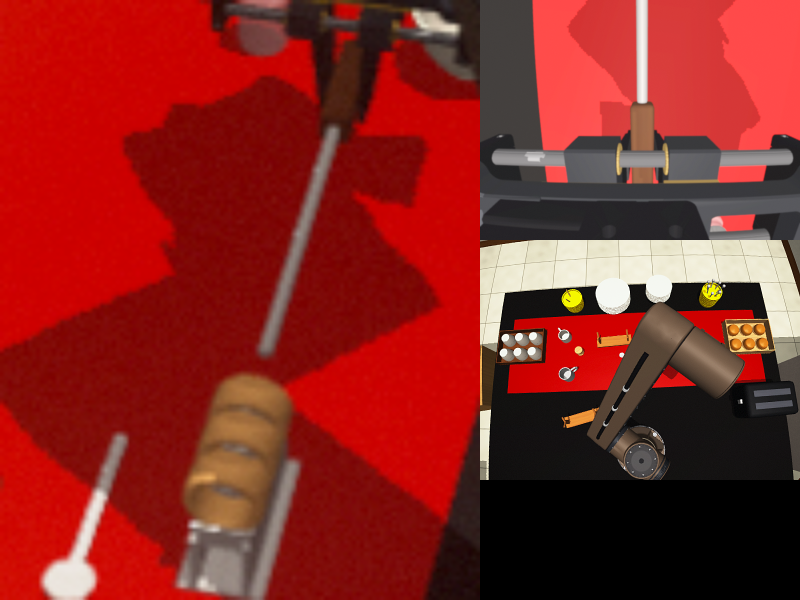

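```bash
python3 - <<'E'
from h import *
s=eyes.camera_model("side")
cr=lambda p:((p[0]-270)*4,(p[1]-140)*4)
for X in [(446.9,-16.6,64),(445.3,12.2,64),(443.9,41.8,64)]: print(cr(proj(s,X)))
u=np.array([-.0470,.9989,0])
for d in (39.6,242.3): print("rod pred",cr(proj(s,np.array([461.9,-307.1,65.2])+u*d)))
# rod extrapolation, plane
n=np.array([.9989,.047,0])
for p in [(333,130),(264,354)]: print(onplane(s,(270+p[0]/4,140+p[1]/4),(461.9,-307.1,0),n))
# ring mask axis in side view
im=cv2.imread("pics/side0.png");hs=cv2.cvtColor(im,cv2.COLOR_BGR2HSV)
k=((hs[...,0]>12)&(hs[...,0]<28)&(hs[...,1]>60)&(hs[...,2]>90)).astype(np.uint8);k[:220]=0;k[290:]=0;k[:,:305]=0;k[:,350:]=0
y,x=np.nonzero(k);c=np.c_[x,y].mean(0);print("rings centroid crop",cr(c),"world@x plane",onplane(s,c,(445.3,12.2,0),n))
E
```

```text
(np.float64(245.66545575109262), np.float64(412.5736037603632))
(np.float64(234.45590119670965), np.float64(450.3133119111842))
(np.float64(222.13531584510383), np.float64(490.25937638057053))
rod pred (np.float64(331.4006262462385), np.float64(126.78892736843272))
rod pred (np.float64(262.2333655011362), np.float64(349.9229255434194))
[ 460.32318305 -273.58760732   57.37364603]
[450.72854855 -69.67100316  56.95164014]
rings centroid crop (np.float64(238.38139534883726), np.float64(449.77364341085274)) world@x plane [445.73098582   3.04017592  54.04825313]
```

```bash
python3 -m jog '{"dp":[[6,-0.5,0.5],[16,-0.5,1],[28,-0.5,1],[40,-0.7,1],[52,-0.7,1],[64,-0.8,1],[76,-0.8,1],[88,-0.8,1]],"twist":[0,0,0,0,0,0,0,0],"claw":[1,1,1,1,1,1,1,1]}'
python3 -m jog '{"dp":[[14,0,0],[28,0,0],[42,-0.2,0],[56,-0.3,0],[70,-0.5,0],[82,-0.5,0],[90,-0.5,0],[94,-0.5,0]],"twist":[0,0,0,0,0,0,0,0],"claw":[1,1,1,1,1,1,1,1]}'
python3 -m jog '{"dp":[[0,0,0],[0,0,0]],"twist":[0,0],"claw":[1,1]}'
python3 - <<'E'
from h import *
im=eyes.read_camera("side")
cv2.imwrite("pics/c4.png",cv2.resize(im[150:300,250:400],None,fx=4,fy=4)[:,:,::-1]);cv2.imwrite("pics/s4.png",im[:,:,::-1])
go(452.1,-125.3,45.6,92.7)
E
```

```text
t: 7.23
eef_pos: [456.9, -217.6, 45.2]
tcp_rot: [3.141, 0.0, 1.616]
ft_force: [0.2, -0.1, -1.3]
opening: 0.208
t: 7.9
eef_pos: [452.1, -123.8, 45.1]
tcp_rot: [-3.141, -0.0, 1.616]
ft_force: [-0.7, 0.0, -0.6]
opening: 0.216
t: 8.07
eef_pos: [452.4, -125.2, 45.2]
tcp_rot: [3.141, 0.0, 1.616]
ft_force: [0.4, -0.2, -0.3]
opening: 0.206
dp [ 0.2 -0.3 -0.5] twist -0.15 tcp [ 452.4 -125.5   45.1] rpy [1.7998e+02 2.0000e-02 9.2550e+01] F [ 0.3 -0.5 -0.9] op 0.203 t 8.12
```

View pics/c4.png

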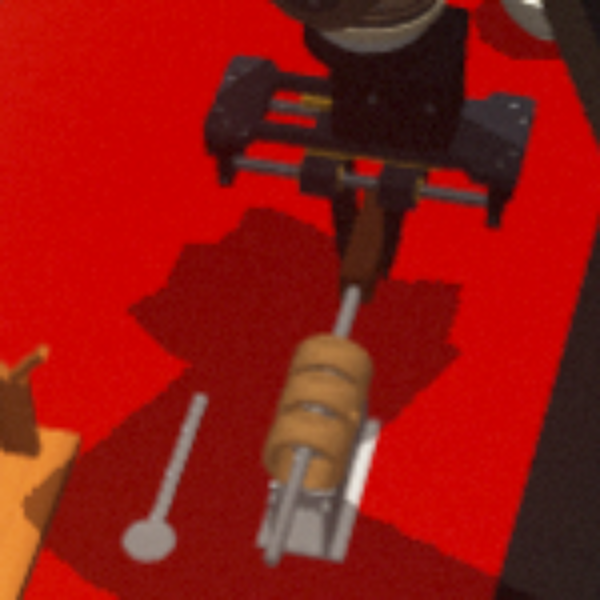

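```bash
python3 -m jog '{"dp":[[0,0,-3],[0,0,-7],[0,0,-11],[0,0,-15],[0,0,-19],[0,0,-23],[0,0,-28],[0,0,-33]],"twist":[0,0,0,0,0,0,0,0],"claw":[1,1,1,1,1,1,1,1]}'
python3 -m jog '{"dp":[[0,0,-6],[0,0,-14],[0,0,-24],[0,0,-36],[0,0,-50],[0,0,-64],[0,0,-74],[0,0,-80]],"twist":[0,0,0,0,0,0,0,0],"claw":[1,1,1,1,1,1,1,1]}'
python3 -m jog '{"dp":[[0,0,0],[0,0,0],[0,0,0]],"twist":[0,0,0],"claw":[1,1,1]}'
python3 - <<'E'
from h import *
im=eyes.read_camera("side")
cv2.imwrite("pics/c5.png",cv2.resize(im[130:280,250:400],None,fx=4,fy=4)[:,:,::-1]);cv2.imwrite("pics/s5.png",im[:,:,::-1])
go(619.4,-17.6,157,92.55)
E
```

```text
t: 8.78
eef_pos: [452.2, -125.1, 78.7]
tcp_rot: [3.142, 0.0, 1.615]
ft_force: [-0.5, 0.8, -1.1]
opening: 0.208
t: 9.45
eef_pos: [452.5, -125.2, 159.7]
tcp_rot: [3.14, 0.001, 1.616]
ft_force: [0.8, 0.1, -1.2]
opening: 0.208
t: 9.7
eef_pos: [452.0, -125.0, 157.7]
tcp_rot: [-3.141, -0.0, 1.615]
ft_force: [0.5, 0.2, -1.2]
opening: 0.211
dp [ 99.8 172.1   0.4] twist 0.01 tcp [ 451.9 -125.   157.6] rpy [-1.7995e+02 -2.0000e-02  9.2560e+01] F [ 0.7 -0.8 -1. ] op 0.204 t 9.75
```

View pics/c5.png

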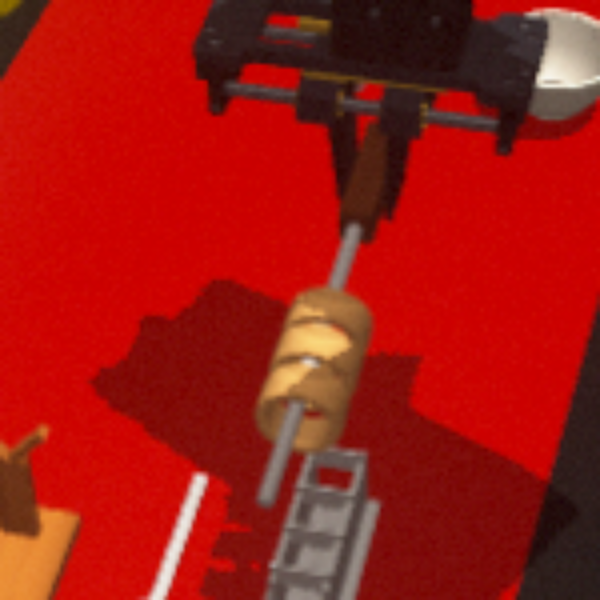

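All three rings hang on the rod, spaced, and the rack is empty. Tip at (316,255), junction at (339,187.5). Carrying to above the stand while I check the tilt.

```bash
python3 -m jog '{"dp":[[1,2,0],[5,8,0],[12,20,0],[21,36,0],[31,54,0],[42,73,0],[53,92,0],[64,110,0]],"twist":[0,0,0,0,0,0,0,0],"claw":[1,1,1,1,1,1,1,1]}'
python3 -m jog '{"dp":[[10,17,0],[18,32,0],[25,44,0],[30,53,0],[34,59,0],[36,62,0],[36,62,0],[36,62,0]],"twist":[0,0,0,0,0,0,0,0],"claw":[1,1,1,1,1,1,1,1]}'
python3 - <<'E'
from h import *
s=eyes.camera_model("side");n=np.array([.9989,.047,0])
for p in [(316.3,255),(338.75,187.5)]: print(onplane(s,p,(451.9,-125,0),n))
im=eyes.read_camera("side");w=eyes.read_camera("wrist")
c=np.zeros((600,800,3),np.uint8);c[:,:480]=cv2.resize(im[190:340,190:310],None,fx=4,fy=4);c[:240,480:]=cv2.resize(w,(320,240))
cv2.imwrite("pics/c6.png",c[:,:,::-1])
go(619.4,-17.6,66.6,92.55)
E
```

```text
t: 10.42
eef_pos: [561.0, -54.7, 157.8]
tcp_rot: [-3.142, -0.0, 1.616]
ft_force: [0.4, -0.7, -1.6]
opening: 0.211
t: 11.08
eef_pos: [619.3, -17.6, 158.0]
tcp_rot: [-3.141, 0.0, 1.615]
ft_force: [-0.2, -0.5, -1.1]
opening: 0.207
[440.75808495 111.80125417 169.94256283]
[450.35436598 -92.1503441  166.97187839]
dp [ 0.3  0.2 91.6] twist -0.02 tcp [619.2 -17.9 158.2] rpy [-1.7999e+02  1.0000e-02  9.2530e+01] F [-0.1 -0.2 -1.7] op 0.21 t 11.18
```

View pics/c6.png

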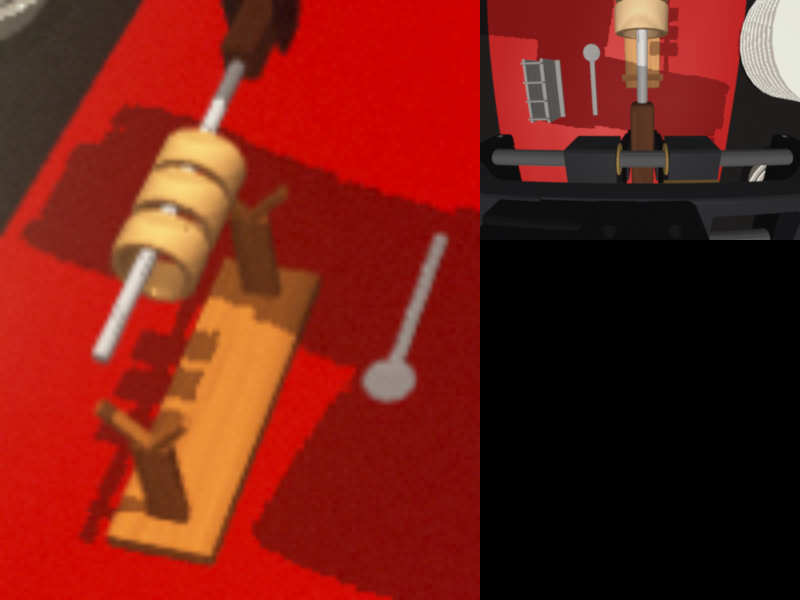

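The rod is level over the stand with its tip at crop (102,355), and the rings sit mid-shaft. Lowering to the height where it was gripped.

```bash
python3 -m jog '{"dp":[[0.3,0.2,6],[0.3,0.2,18],[0.3,0.2,32],[0.3,0.2,46],[0.3,0.2,58],[0.3,0.2,68],[0.3,0.2,76],[0.3,0.2,81]],"twist":[0,0,0,0,0,0,0,0],"claw":[1,1,1,1,1,1,1,1]}'
python3 -m jog '{"dp":[[0,0,2],[0,0,5],[0,0,8],[0,0,9],[0,0,9.5],[0,0,10],[0,0,10],[0,0,10]],"twist":[0,0,0,0,0,0,0,0],"claw":[1,1,1,1,1,1,1,1]}'
python3 - <<'E'
from h import *
im=eyes.read_camera("side");cv2.imwrite("pics/c7.png",cv2.resize(im[190:340,190:310],None,fx=4,fy=4)[:,:,::-1])
go(619.4,-17.6,66.6,92.55)
E
```

```text
t: 11.85
eef_pos: [619.5, -17.3, 76.1]
tcp_rot: [-3.141, -0.0, 1.615]
ft_force: [-0.3, -1.1, -1.5]
opening: 0.207
t: 12.52
eef_pos: [619.9, -17.2, 67.4]
tcp_rot: [3.141, 0.0, 1.615]
ft_force: [-0.4, 0.2, 1.3]
opening: 0.21
dp [-0.3 -0.5  0.8] twist 0.01 tcp [619.9 -17.2  67.4] rpy [1.7998e+02 1.0000e-02 9.2560e+01] F [ 0.3 -0.6  0.7] op 0.206 t 12.57
```

View pics/c7.png

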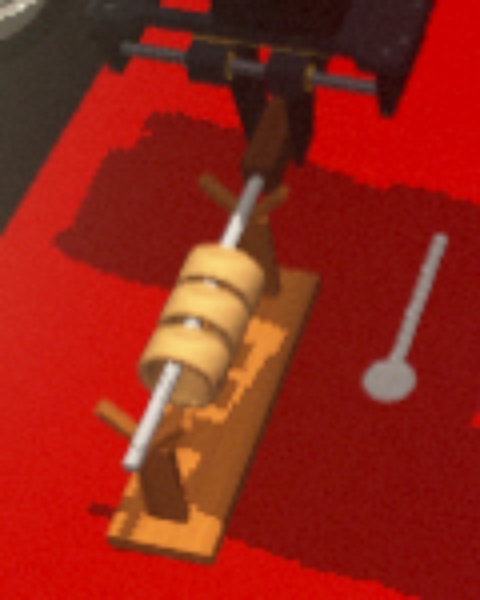

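```bash
python3 -m jog '{"dp":[[0,0,0.7],[0,0,0.7],[0,0,0.7],[0,0,0.7],[0,0,0.7],[0,0,0.7],[0,0,0.7],[0,0,0.7]],"twist":[0,0,0,0,0,0,0,0],"claw":[0.55,0.5,0.45,0.4,0.3,0.2,0.1,0]}'
python3 -m jog '{"dp":[[0,0,0],[0,0,0],[0,0,0],[0,0,0],[0,0,-4],[0,0,-12],[0,0,-25],[0,0,-40]],"twist":[0,0,0,0,0,0,0,0],"claw":[-0.2,-0.2,-0.2,-0.2,-0.2,-0.2,-0.2,-0.2]}'
python3 -m jog '{"dp":[[0,0,-25],[0,0,-55],[-10,0,-85],[-30,0,-110],[-60,0,-120],[-95,0,-120],[-130,0,-120],[-150,0,-120]],"twist":[0,0,0,0,0,0,0,0],"claw":[-0.2,-0.2,-0.2,-0.2,-0.2,-0.2,-0.2,-0.2]}'
python3 -m jog '{"dp":[[0,0,0],[0,0,0],[0,0,0],[0,0,0],[0,0,0],[0,0,0],[0,0,0],[0,0,0]],"twist":[0,0,0,0,0,0,0,0],"claw":[-0.2,-0.2,-0.2,-0.2,-0.2,-0.2,-0.2,-0.2]}'
python3 - <<'E'
from h import *
im=eyes.read_camera("side");cv2.imwrite("pics/s8.png",im[:,:,::-1])
c=np.zeros((600,800,3),np.uint8);c[:,:480]=cv2.resize(im[190:340,190:310],None,fx=4,fy=4)
c[:240,480:]=cv2.resize(im,(320,240));w=eyes.read_camera("wrist");c[240:480,480:]=cv2.resize(w,(320,240))
cv2.imwrite("pics/c8.png",c[:,:,::-1]);go(619,-17,66)
E
```

```text
t: 13.23
eef_pos: [619.8, -17.2, 66.4]
tcp_rot: [3.142, 0.0, 1.615]
ft_force: [-0.2, 0.5, 0.6]
opening: 0.466
t: 13.9
eef_pos: [619.6, -17.2, 107.1]
tcp_rot: [-3.141, -0.0, 1.615]
ft_force: [0.4, 0.0, 0.4]
opening: 0.6
t: 14.57
eef_pos: [626.3, -170.1, 227.7]
tcp_rot: [3.14, 0.001, 1.614]
ft_force: [0.2, -1.0, -0.4]
opening: 0.6
t: 15.23
eef_pos: [626.5, -166.7, 226.5]
tcp_rot: [3.142, 0.0, 1.616]
ft_force: [-0.6, 1.2, 0.4]
opening: 0.601
dp [150.1  -0.8 160.4] twist 0 tcp [ 626.5 -166.9  226.4] rpy [-180.      0.     92.57] F [ 0.4 -0.5 -0.1] op 0.601 t 15.33
```

View pics/c8.png

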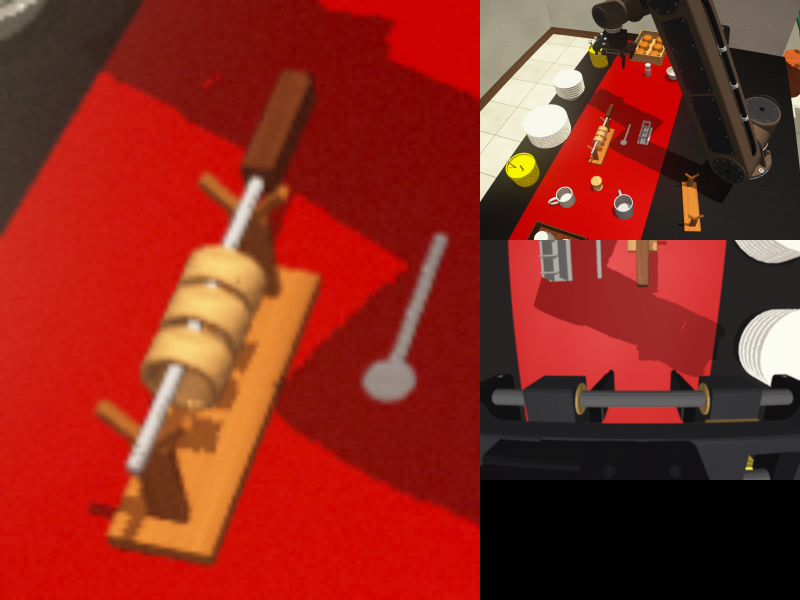

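The rod lies in both notches with its tip at side pixel (223.8,307), against (223.8,306.8) at the start. The three rings hang between the posts and the gripper is clear, so I'm handing in.

```bash
python3 -c "
from cell import job_done
print(job_done())"
```

```text
the job is handed in; nothing more can be done
None
```

The job is done and handed in at about 15 s of the 62 s allowed. I gripped the rod by its handle, ran it through all three rings, lifted them out together, laid it back in the far stand and let go.

**Last checks:**
- **Rod:** the last side picture shows it in both notches, with its tip within a pixel of where it started.
- **Rings:** all three hang between the posts, and the rack is empty.
- **Other things:** the spoon, cups and the rest of what the camera shows have not visibly moved; I judged this by eye and did not measure them.
- **Forces:** the wrist force read under 5 N at every check.

No check failed. The top camera was blocked by the arm once the rod was lifted, so the later checks rest mainly on the side view.

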